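# Return the missing spanner to its nest in the tool drawer

## Task

The low grey tool chest has a foam inlay in its drawer, in which one spanner of the set is missing. Pull the drawer out to its stop, pick from the three spanners on the bench the one whose length fits the empty nest, lay it fully down in the nest and push the drawer shut. Leave the other two spanners lying where they are.

Things in the scene. Friction and masses are not known exactly. Their poses are not given: they have to be found in the camera images.
- tool_chest: Low grey steel chest with one drawer, fixed on the bench by the right-hand wall, 290 wide, 210 deep, 90 mm high, its drawer facing to the robot's left. Origin: centre of its underside; x points from its front to its back, y along its width, z up. With the drawer at its stop the empty nest's middle line is 70 mm out from the chest's front edge.
- tool_drawer (a joint): Slide of the chest's only drawer, in m: 0 = shut, grows as it is pulled out, rigid stop at 0.140. About 2 N of friction; it stays where it is left. It may start a few mm open.
- drawer_handle (a point): Middle of the drawer's steel bar handle: a horizontal round bar, 11 mm thick and 130 mm long, 35 mm out from the drawer front, its middle 34 mm below the chest's top. Axes as the drawer's: x points into the chest (the drawer opens along -x), y along the bar and across the drawer, z up.
- drawer_front (a point): Point on the outer face of the drawer front, right behind the middle of the handle. The front panel is 12 mm thick; its upper edge is 22 mm above this point and 12 mm below the chest's top. Same axes as the drawer.
- nest (a point): Middle of the floor of the empty nest, the middle one of three in the drawer's foam inlay. It runs along y of the drawer, is 10 mm deep, 175 mm long in all, and follows the outline of a 170 mm spanner with 2.5 mm clearance all round: jaw end at +y, ring end at -y. Floor 30 mm above the bench. The two neighbouring nests hold a 150 and a 190 mm spanner, fixed. Axes as the drawer's.
- nest_jaw_end (a point): Point on the nest's middle line, at floor height, 60 mm from its middle toward the jaw end. A groove 46 mm wide along y, as deep as the nests, crosses them all at the middle, so that fingers can reach down both sides of the shank; the neighbours' shanks begin 39 mm to either side of the nest's middle. The drawer's side walls end 32 mm above the nest floor, its front panel 48 mm above.
- spanner_short: Steel combination spanner, 150 mm long, lying loose on the bench. Origin: middle of its length, on its underside. x points along it to the open jaw (jaw head 33 mm wide, ring head 24 mm), z up. Heads 11 mm thick, shank 12 mm wide and 8 mm thick (1.5 to 9.5 mm above the underside). 0.09 kg.
- spanner_middle: The same kind of spanner, 170 mm long; jaw head 37 mm, ring head 27 mm, shank 13.6 mm wide, thickness as the short one's. Same origin and axes. 0.12 kg.
- spanner_long: The same kind of spanner, 190 mm long; jaw head 42 mm, ring head 30 mm, shank 15.2 mm wide, thickness as the short one's. Same origin and axes. 0.16 kg.
- spanner_middle_jaw (a point): Point on the underside of the 170 mm spanner, on its middle line, 60 mm from its middle toward the open jaw.

How it is judged:
On the way, in this order (a step that is already met when the one before it is completed fails the run):
1. the drawer is pulled out to its stop (to within 6 mm) (value of joint tool_drawer above 0.134 m), for 0.1 s.
2. the 170 mm spanner lies fully down in the empty nest, jaw at the jaw end, and is let go, the drawer still well out (value of joint tool_drawer above 0.1 m and horizontal distance between spanner_middle and nest below 0.006 m and horizontal distance between spanner_middle_jaw and nest_jaw_end below 0.007 m and z of spanner_middle in the frame of nest below 0.003 m and contact force between the fingers and spanner_middle below 0.1 N), for 0.2 s.
At the end, for the whole second after the job is handed in: The drawer is shut to within 5 mm; the 170 mm spanner lies flat and at rest in its nest (middle within 6 mm, jaw end within 7 mm, underside less than 3 mm above the nest floor); the other two spanners are within 25 mm of where they lay (value of joint tool_drawer below 0.005 m and horizontal distance between spanner_middle and nest below 0.006 m and horizontal distance between spanner_middle_jaw and nest_jaw_end below 0.007 m and z of spanner_middle in the frame of nest below 0.003 m and angle between spanner_middle's own z axis and vertical below 0.06 rad and linear speed of spanner_middle below 0.02 m/s and distance of each of spanner_short, spanner_long from where it was at the start of the episode below 0.025 m); the robot touches nothing.
It also fails if it takes over 69 s, if anything falls off the work surface, if the arm or the gripper's body presses on something with over 40 N, if the wrist force passes 120 N, or if a joint passes its speed limit or range.

## Robot

A 6-joint arm with a two-finger parallel gripper is mounted at the origin on the work surface; the furniture and walls round the work are solid. World frame = base frame: x ahead of the robot, y to its left, z up, the work surface at z = 0. Lengths are in m, angles in rad, forces in N, time in s.
With the tool pointing down it reaches from about 0.35 to 0.85 m from the base axis. Payload 8.1 kg.
Tool frame: the origin (TCP) lies midway between the tips of the shut fingers; the grasp point (between the pads) lies 19 mm behind it; z points along the fingers, y is the line along which they close (so a half turn about z gives the same grasp; the last joint's range is limited). The gripper opens to 93 mm and grips with 3 to 60 N. Pads are 15 mm wide; open, the fingers measure 128 mm over their backs; the gripper's body (75 mm by 188 mm) begins 65 mm behind the grasp point.
Start: joints at [1.107, 0.13, 1.488, -0, 1.523, -0.085], TCP at [0.222, 0.557, 0.219] pointing down, gripper open.
Joint ranges: [-2.96, 2.96], [-0.89, 2.26], [0.02, 2.5], [-1.34, 4.48], [0, 2.73], [-2.66, 2.66]. Speed limits (rad/s): [2.39, 2.39, 2.79, 3.14, 3.14, 3.14].

## Interface

Orientations are given as a rotation vector (axis times angle).
In Python, from plant import read_state, read_camera, camera_model, close_job gives the robot as it stands. The module is installed in compiled form; this text tells all that it offers.
- The arm moves only by the tool carry_out, never from a script. Its argument "moves" is a list of rows, each an object of numbers: "jaw": the finger opening in m, from 0 to 0.093; "dx", "dy", "dz": the shift along the tool's x, y, z in m; "yaw": the turn about the tool's z in rad. In form: [{"jaw": .., "dx": .., "dy": .., "dz": .., "yaw": ..}, ...]. A call has 1 to 8 rows; each row shifts and turns the commanded pose from where the row before left it, along the tool's axes as they then stand; what a row does not reach is not made up. A row lasts 1/8 s, in which the tool goes at most 62.5 mm and 10.7 degrees, less where a joint would pass 70% of its speed; a pose out of reach is approached as far as the arm can. A call is refused whole if a number of a shift passes 0.0625 or a number of a turn 0.188, either way. A call with a gripper value outside its range is refused whole. The fingers move at their own pace and stop on an object; "grip_force" is the grip in N (left out, the last holds). Time passes only in rows, so rows that do not move let the fingers close. It gives the time, the measured TCP pose, the force, the opening and the grip force at its end, in the units of the state.
- read_state(): the state, without advancing time (a new reading comes with each control period).
- read_camera(name): name is "side" or "top" or "wrist"; returns the picture (420x560x3 uint8, red, green, blue); there is no depth.
- camera_model(name): a dict with "camera_matrix" (3x3 intrinsics, pixels), "view" (4x4, takes a point from world to camera coordinates). Camera axes: x right, y up, looking along -z (the intrinsics and any distortion apply to the point x, -y, -z); pixel columns grow to the right and rows downward; lengths in m; the calibration is good to about 2 mm. A picture is of the moment at which its call begins: read the wrist's pose just before it. camera_model takes no time and is no camera call; for the wrist camera it gives the pose at the moment of the call.
- close_job(): hands the job in; it is judged then, once.
The state is a dict: "t": time; "q": joint angles; "dq": joint speeds; "joint_torque": joint torques, N m; "tool_pos": TCP position; "orientation": TCP orientation; "force": force on the tool from outside, world axes, zero at the start; "wrist_torque": the same for the moment, N m; "opening": finger opening in m; "gripper_force": force on a finger pad.
Only numpy, scipy, OpenCV 4.12 (cv2) and the standard library are available. Lean on these libraries where they do the work, as an engineer would, in place of code of your own. Each camera call takes 0.05 s, during which the arm holds its last target. There are 200 camera calls.

## Working session

There is one attempt and no reset: what is moved stays moved. The work goes in short steps, Python scripts to look and compute and a tool call to move; the robot and the scene stay as the last step left them, time stands still between calls to the robot, and variables do not carry over. Pictures are saved under pics/ and viewed, at most 10 in all, crops included, and the job is handed in when it is done.

Besides the shell and the picture viewer there is one more tool, called after "Call:" as name([rows], argument=value, ...), one row to a line, values as JSON. carry_out: Moves the arm, as the interface text tells. Its arguments: {"type":"object","properties":{"moves":{"type":"array","items":{"type":"object","properties":{"jaw":{"type":"number"},"dx":{"type":"number"},"dy":{"type":"number"},"dz":{"type":"number"},"yaw":{"type":"number"}}}},"grip_force":{"type":"number"}},"required":["moves"]}

```bash
mkdir -p pics; cat > h.py <<'E'
import numpy as np,cv2
from plant import *
from scipy.spatial.transform import Rotation as R
def snap(n,f):
    m=camera_model(n); im=read_camera(n); cv2.imwrite('pics/'+f,im[:,:,::-1]); np.savez('pics/'+f+'.npz',**{k:np.array(v,float) for k,v in m.items() if k in('camera_matrix','view')}); return im,m
def px2w(m,u,v,z):
    K=np.array(m['camera_matrix']);V=np.array(m['view'])
    d=np.linalg.inv(K)@[u,v,1]; d=np.array([d[0],-d[1],-d[2]])
    Rw=V[:3,:3].T; c=-Rw@V[:3,3]; d=Rw@d
    return c+d*(z-c[2])/d[2]
def w2px(m,p):
    K=np.array(m['camera_matrix']);V=np.array(m['view'])
    c=V[:3,:3]@p+V[:3,3]; c=K@[c[0],-c[1],-c[2]]; return c[:2]/c[2]
E
python3 - <<'E'
from h import *
im,m=snap('top','top0.png'); print(m)
s=read_state();print(s['t'],s['tool_pos'],s['orientation'],R.from_rotvec(s['orientation']).as_matrix().round(3))
snap('side','side0.png')
E
```

```text
{'camera_matrix': array([[433.98018142,   0.        , 275.97485826],
       [  0.        , 433.98018142, 213.92795018],
       [  0.        ,   0.        ,   1.        ]]), 'view': array([[-0.02661647, -0.99933296, -0.02500384, -0.14617718],
       [ 0.99518726, -0.02884919,  0.09364847, -0.57659728],
       [-0.09430734, -0.02239091,  0.9952913 , -0.90903984],
       [ 0.        ,  0.        ,  0.        ,  1.        ]])}
0.05 [0.22160999 0.55697512 0.21762321] [-5.91352089e-01 -3.08495373e+00  2.69686092e-03] [[-0.929  0.37  -0.001]
 [ 0.37   0.929 -0.002]
 [ 0.    -0.002 -1.   ]]
```

View pics/top0.png

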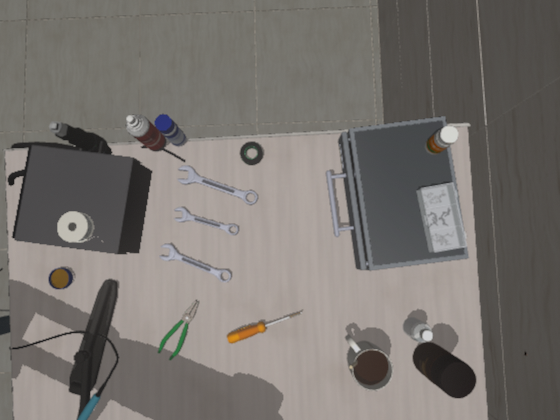

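View pics/side0.png

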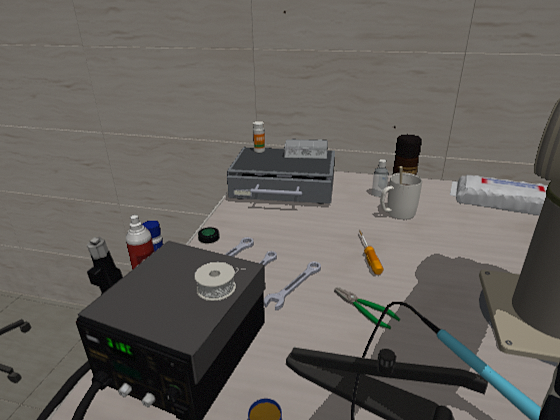

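The top view (image right = -y, up = +x) shows three spanners at about (217,186), (207,221) and (196,262). The chest is on the right, with its handle bar from (331,172) to (340,235). I'll enlarge both areas.

```bash
python3 - <<'E'
import cv2
im=cv2.imread('pics/top0.png')
a=cv2.resize(im[155:290,150:270],None,fx=4.4,fy=4.4,interpolation=cv2.INTER_CUBIC)
cv2.imwrite('pics/c1.png',a)
a=cv2.resize(im[110:280,315:480],None,fx=3.5,fy=3.5,interpolation=cv2.INTER_CUBIC)
cv2.imwrite('pics/c2.png',a)
E
```

```text
(no output)
```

View pics/c1.png

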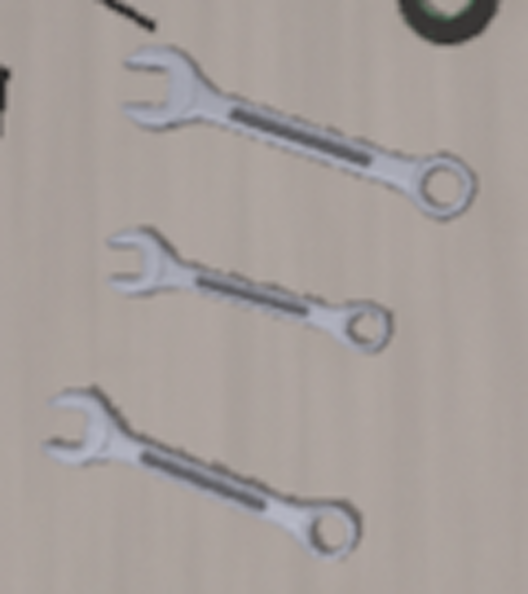

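View pics/c2.png

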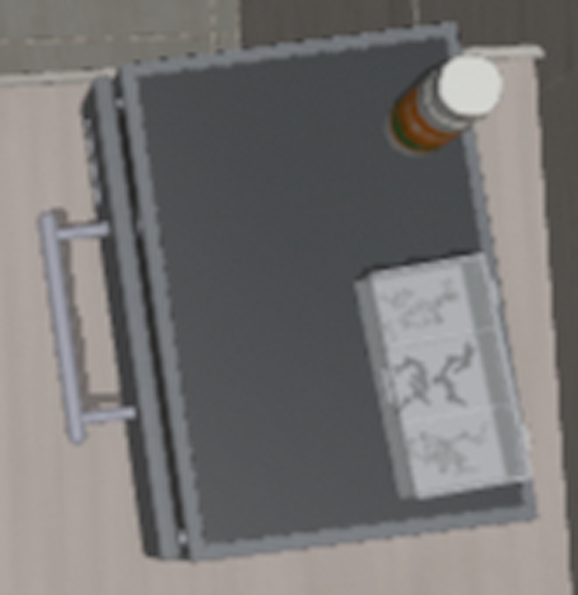

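The first crop shows the jaws on the left: the top spanner spans (122,85)–(475,190), the middle one (108,262)–(392,328), the bottom one (48,425)–(358,533). The second crop shows the bar axis from (51,214) to (75,440) and the chest's top front edge from (122,70) to (190,558).

```bash
python3 - <<'E'
from h import *
m=camera_model('top')
def c1(x,y,z): return px2w(m,(x+.5)/4.4+150-.5,(y+.5)/4.4+155-.5,z)
def c2(x,y,z): return px2w(m,(x+.5)/3.5+315-.5,(y+.5)/3.5+110-.5,z)
for n,a,b in(('T',(124,85),(475,192)),('M',(109,262),(392,330)),('B',(49,425),(358,537))):
    A=c1(*a,.008);B=c1(*b,.008);print(n,A.round(4),B.round(4),np.linalg.norm(A-B).round(4),((A+B)/2).round(4),np.arctan2(*(A-B)[1::-1]).round(3))
# slot middle of B
A=c1(143,458,.009);B=c1(263,506,.009);print('slot',A.round(4),B.round(4),((A+B)/2).round(4),np.arctan2(*(A-B)[1::-1]).round(3))
A=c2(51,213,.056);B=c2(75,440,.056);print('bar',A,B,np.linalg.norm(A-B),(A+B)/2,np.arctan2(*(A-B)[1::-1]))
A=c2(122,70,.09);B=c2(190,558,.09);print('front',A,B,np.linalg.norm(A-B),(A+B)/2,np.arctan2(*(A-B)[1::-1]))
C=c2(455,25,.09);D=c2(535,515,.09);print('back',C,D,np.linalg.norm(A-C),(A+B+C+D)/4)
E
```

```text
T [0.6696 0.0542 0.008 ] [ 0.6098 -0.1221  0.008 ] 0.1863 [ 0.6397 -0.0339  0.008 ] 1.244
M [0.5799 0.0623 0.008 ] [ 0.5418 -0.0792  0.008 ] 0.1466 [ 0.5609 -0.0085  0.008 ] 1.308
B [0.4993 0.0927 0.008 ] [ 0.4402 -0.0605  0.008 ] 0.1642 [0.4697 0.0161 0.008 ] 1.202
slot [0.4817 0.0455 0.009 ] [ 0.4566 -0.0139  0.009 ] [0.4691 0.0158 0.009 ] 1.17
bar [ 0.65750627 -0.27678993  0.056     ] [ 0.52137244 -0.28573147  0.056     ] 0.1364271655892251 [ 0.58943936 -0.2812607   0.056     ] 0.06558773107033442
front [ 0.73374989 -0.31752214  0.09      ] [ 0.45186695 -0.3436831   0.09      ] 0.2830943024100691 [ 0.59280842 -0.33060262  0.09      ] 0.09254278900387825
back [ 0.75385321 -0.51050882  0.09      ] [ 0.47081248 -0.53725112  0.09      ] 0.1940309300183397 [ 0.60257063 -0.42724129  0.09      ]
```

```bash
cat >> h.py <<'E'
def plan(p,phi=None,n=8,start=None,d=4):
    s=read_state();M=R.from_rotvec(s['orientation']).as_matrix();P=np.array(s['tool_pos']);f=np.arctan2(M[1,1],M[0,1])
    print('t',round(s['t'],2),'P',P.round(4),'phi',f.round(4),'tilt',M[:,2].round(3))
    if start is not None: P,f=np.array(start[:3]),start[3]
    phi=f if phi is None else phi
    dp=(np.array(p)-P)/n; dy=round(-(phi-f)/n,3)
    for i in range(n):
        c,s_=np.cos(f),np.sin(f)
        print('{"dx":%.*f,"dy":%.*f,"dz":%.*f,"yaw":%.3f}'%(d,-s_*dp[0]+c*dp[1],d,c*dp[0]+s_*dp[1],d,-dp[2],dy),end=',\n' if i%8==7 else ',')
        f-=dy
    print()
E
python3 -c "
from h import *
plan([.589,-.27,.2],-1.48,16)"
```

```text
t 0.1 P [0.2216 0.557  0.2177] phi 1.192 tilt [-0.001 -0.001 -1.   ]
{"dx":-0.0404,"dy":-0.0395,"dz":0.0011,"yaw":0.167},{"dx":-0.0465,"dy":-0.0323,"dz":0.0011,"yaw":0.167},{"dx":-0.0512,"dy":-0.0241,"dz":0.0011,"yaw":0.167},{"dx":-0.0545,"dy":-0.0153,"dz":0.0011,"yaw":0.167},{"dx":-0.0562,"dy":-0.0060,"dz":0.0011,"yaw":0.167},{"dx":-0.0565,"dy":0.0034,"dz":0.0011,"yaw":0.167},{"dx":-0.0551,"dy":0.0128,"dz":0.0011,"yaw":0.167},{"dx":-0.0522,"dy":0.0218,"dz":0.0011,"yaw":0.167},
{"dx":-0.0479,"dy":0.0301,"dz":0.0011,"yaw":0.167},{"dx":-0.0422,"dy":0.0377,"dz":0.0011,"yaw":0.167},{"dx":-0.0353,"dy":0.0442,"dz":0.0011,"yaw":0.167},{"dx":-0.0275,"dy":0.0494,"dz":0.0011,"yaw":0.167},{"dx":-0.0189,"dy":0.0533,"dz":0.0011,"yaw":0.167},{"dx":-0.0098,"dy":0.0557,"dz":0.0011,"yaw":0.167},{"dx":-0.0004,"dy":0.0566,"dz":0.0011,"yaw":0.167},{"dx":0.0090,"dy":0.0558,"dz":0.0011,"yaw":0.167},
```

Call:
carry_out([
  {"dx": -0.04,"dy": -0.04,"dz": 0.001,"yaw": 0.167},
  {"dx": -0.047,"dy": -0.032,"dz": 0.001,"yaw": 0.167},
  {"dx": -0.051,"dy": -0.024,"dz": 0.001,"yaw": 0.167},
  {"dx": -0.055,"dy": -0.015,"dz": 0.001,"yaw": 0.167},
  {"dx": -0.056,"dy": -0.006,"dz": 0.001,"yaw": 0.167},
  {"dx": -0.057,"dy": 0.003,"dz": 0.001,"yaw": 0.167},
  {"dx": -0.055,"dy": 0.013,"dz": 0.001,"yaw": 0.167},
  {"dx": -0.052,"dy": 0.022,"dz": 0.001,"yaw": 0.167},
])

```text
invalid input at $.moves[0]: expected keys jaw, dx, dy, dz, yaw
```

Call:
carry_out([
  {"dx": -0.048,"dy": 0.03,"dz": 0.001,"yaw": 0.167},
  {"dx": -0.042,"dy": 0.038,"dz": 0.001,"yaw": 0.167},
  {"dx": -0.035,"dy": 0.044,"dz": 0.001,"yaw": 0.167},
  {"dx": -0.028,"dy": 0.049,"dz": 0.001,"yaw": 0.167},
  {"dx": -0.019,"dy": 0.053,"dz": 0.001,"yaw": 0.167},
  {"dx": -0.01,"dy": 0.056,"dz": 0.001,"yaw": 0.167},
  {"dx": 0,"dy": 0.057,"dz": 0.001,"yaw": 0.167},
  {"dx": 0.009,"dy": 0.056,"dz": 0.001,"yaw": 0.167},
])

```text
invalid input at $.moves[0]: expected keys jaw, dx, dy, dz, yaw
```

Call:
carry_out([
  {"jaw": 0.024},
  {"jaw": 0.024},
  {"jaw": 0.024},
])

```text
invalid input at $.moves[0]: expected keys jaw, dx, dy, dz, yaw
```

```bash
python3 -c "
from h import *
plan([.589,-.281,.2],-1.48,1)
im,m=snap('wrist','w1.png')
for p in ([.6575,-.2768,.056],[.5214,-.2857,.056]): print(w2px(m,p))
cv2.imwrite('pics/w1b.png',cv2.resize(cv2.imread('pics/w1.png'),(800,600),interpolation=cv2.INTER_CUBIC))
"
```

```text
t 0.1 P [0.2216 0.557  0.2177] phi 1.192 tilt [-0.001 -0.001 -1.   ]
{"dx":-0.6512,"dy":-0.6428,"dz":0.0177,"yaw":2.672},
[-97.5178856  617.65173503]
[-159.1436609   566.67841638]
```

View pics/w1b.png

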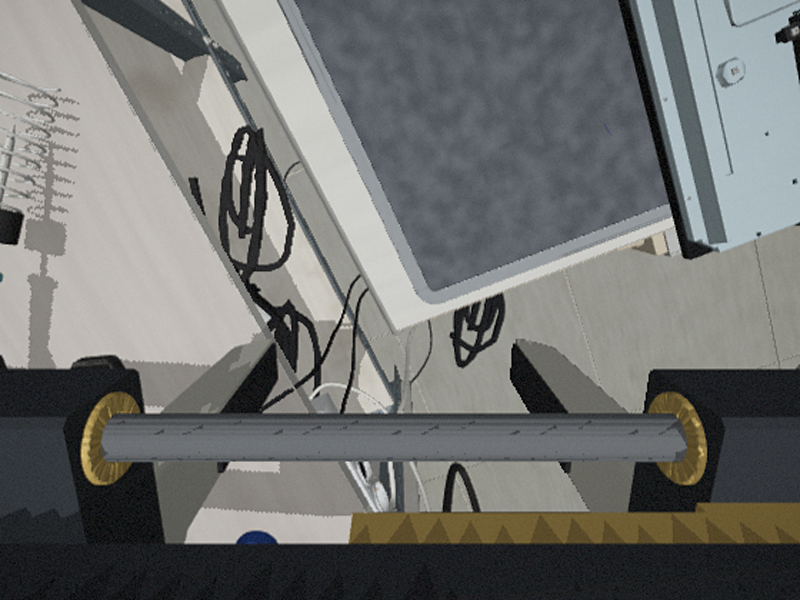

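The rows were refused because every row needs all five keys, so the arm hasn't moved. The wrist view shows both fingers at left and right, the gripper's bar across the middle, and floor and wall beyond. I'll resend with all the keys.

Call:
carry_out([
  {"jaw": 0.024,"dx": -0.04,"dy": -0.04,"dz": 0.001,"yaw": 0.167},
  {"jaw": 0.024,"dx": -0.047,"dy": -0.032,"dz": 0.001,"yaw": 0.167},
  {"jaw": 0.024,"dx": -0.051,"dy": -0.024,"dz": 0.001,"yaw": 0.167},
  {"jaw": 0.024,"dx": -0.055,"dy": -0.015,"dz": 0.001,"yaw": 0.167},
  {"jaw": 0.024,"dx": -0.056,"dy": -0.006,"dz": 0.001,"yaw": 0.167},
  {"jaw": 0.024,"dx": -0.057,"dy": 0.003,"dz": 0.001,"yaw": 0.167},
  {"jaw": 0.024,"dx": -0.055,"dy": 0.013,"dz": 0.001,"yaw": 0.167},
  {"jaw": 0.024,"dx": -0.052,"dy": 0.022,"dz": 0.001,"yaw": 0.167},
])

```text
t: 1.15
tool_pos: [0.4064, 0.1417, 0.2106]
orientation: [2.381, 2.049, 0.001]
force: [0.3, 0.6, -0.9]
opening: 0.0247
gripper_force: 0.0
```

Call:
carry_out([
  {"jaw": 0.024,"dx": -0.048,"dy": 0.03,"dz": 0.001,"yaw": 0.167},
  {"jaw": 0.024,"dx": -0.042,"dy": 0.038,"dz": 0.001,"yaw": 0.167},
  {"jaw": 0.024,"dx": -0.035,"dy": 0.044,"dz": 0.001,"yaw": 0.167},
  {"jaw": 0.024,"dx": -0.028,"dy": 0.049,"dz": 0.001,"yaw": 0.167},
  {"jaw": 0.024,"dx": -0.019,"dy": 0.053,"dz": 0.001,"yaw": 0.167},
  {"jaw": 0.024,"dx": -0.01,"dy": 0.056,"dz": 0.001,"yaw": 0.167},
  {"jaw": 0.024,"dx": 0,"dy": 0.057,"dz": 0.001,"yaw": 0.167},
  {"jaw": 0.024,"dx": 0.009,"dy": 0.056,"dz": 0.001,"yaw": 0.167},
])

```text
t: 2.15
tool_pos: [0.59, -0.2722, 0.2022]
orientation: [-3.138, -0.134, 0.0]
force: [0.7, 0.4, 0.4]
opening: 0.024
gripper_force: 0.0
```

```bash
python3 -c "
from h import *
plan([.589,-.281,.2],-1.48,1)
im,m=snap('wrist','w2.png')
for p in ([.6575,-.2768,.056],[.5214,-.2857,.056],[.589,-.281,.056]): print(w2px(m,p))
cv2.imwrite('pics/w2b.png',cv2.resize(cv2.imread('pics/w2.png'),(800,600),interpolation=cv2.INTER_CUBIC))
"
```

```text
t 2.15 P [ 0.59   -0.2722  0.2022] phi -1.4856 tilt [-0.  0. -1.]
{"dx":-0.0017,"dy":0.0086,"dz":0.0022,"yaw":-0.006},
[285.63338966 129.06853684]
[282.00705003 259.5719178 ]
[283.43983753 198.20041804]
```

View pics/w2b.png

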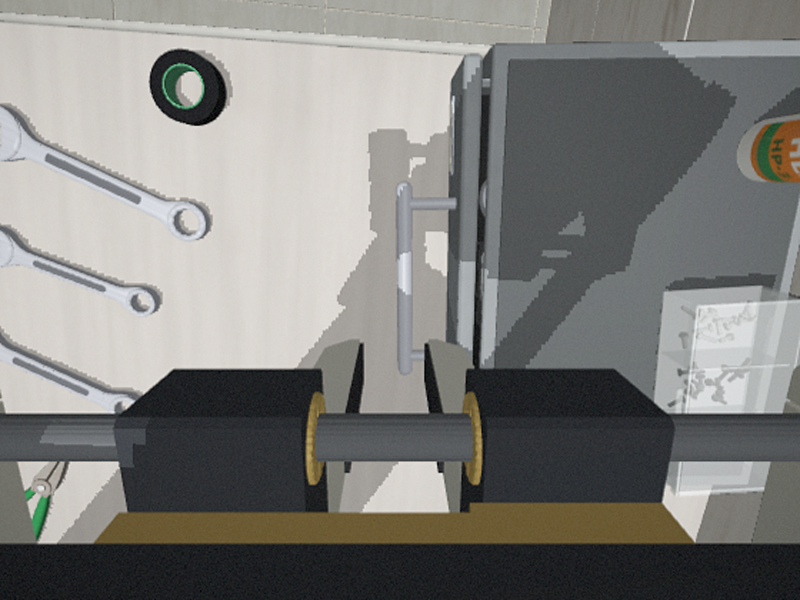

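The bar runs vertically in the wrist view, (404,185)–(404,370) at 800 px. That matches the prediction and is parallel to tool x, so the chest yaw is 0.085. I'll go down over it.

Call:
carry_out([
  {"jaw": 0.024,"dx": 0,"dy": 0.009,"dz": 0.03,"yaw": 0},
  {"jaw": 0.024,"dx": 0,"dy": 0,"dz": 0.045,"yaw": 0},
  {"jaw": 0.024,"dx": 0,"dy": 0,"dz": 0.04,"yaw": 0},
  {"jaw": 0.024,"dx": 0,"dy": 0,"dz": 0.03,"yaw": 0},
  {"jaw": 0.024,"dx": 0,"dy": 0,"dz": 0.02,"yaw": 0},
  {"jaw": 0.024,"dx": 0,"dy": 0,"dz": 0,"yaw": 0},
])

```text
t: 2.95
tool_pos: [0.5891, -0.2787, 0.0357]
orientation: [-3.136, -0.143, 0.005]
force: [-0.3, -0.0, 0.4]
opening: 0.0238
gripper_force: 0.0
```

Call:
carry_out([
  {"jaw": 0.008,"dx": 0,"dy": 0,"dz": 0,"yaw": 0},
  {"jaw": 0.006,"dx": 0,"dy": 0,"dz": 0,"yaw": 0},
  {"jaw": 0.006,"dx": 0,"dy": 0,"dz": 0,"yaw": 0},
], grip_force=20)

```text
t: 3.32
tool_pos: [0.5917, -0.2801, 0.0397]
orientation: [3.137, 0.143, 0.004]
force: [-0.5, 0.8, 6.1]
opening: 0.0104
gripper_force: 20.0
```

Call:
carry_out([
  {"jaw": 0.006,"dx": 0,"dy": -0.01,"dz": 0,"yaw": 0},
  {"jaw": 0.006,"dx": 0,"dy": -0.02,"dz": 0,"yaw": 0},
  {"jaw": 0.006,"dx": 0,"dy": -0.025,"dz": 0,"yaw": 0},
  {"jaw": 0.006,"dx": 0,"dy": -0.025,"dz": 0,"yaw": 0},
  {"jaw": 0.006,"dx": 0,"dy": -0.025,"dz": 0,"yaw": 0},
  {"jaw": 0.006,"dx": 0,"dy": -0.015,"dz": 0,"yaw": 0},
  {"jaw": 0.006,"dx": 0,"dy": -0.01,"dz": 0,"yaw": 0},
  {"jaw": 0.006,"dx": 0,"dy": 0,"dz": 0,"yaw": 0},
])

```text
t: 4.32
tool_pos: [0.579, -0.1491, 0.0396]
orientation: [3.138, 0.144, 0.001]
force: [-5.6, 1.0, 13.4]
opening: 0.0102
gripper_force: 20.0
```

Call:
carry_out([
  {"jaw": 0.006,"dx": 0,"dy": -0.004,"dz": 0,"yaw": 0},
  {"jaw": 0.006,"dx": 0,"dy": -0.003,"dz": 0,"yaw": 0},
  {"jaw": 0.006,"dx": 0,"dy": -0.003,"dz": 0,"yaw": 0},
  {"jaw": 0.006,"dx": 0,"dy": 0,"dz": 0,"yaw": 0},
])

```text
t: 4.82
tool_pos: [0.5783, -0.1419, 0.0396]
orientation: [3.135, 0.142, 0.002]
force: [-4.3, -7.3, 10.3]
opening: 0.0104
gripper_force: 20.0
```

Call:
carry_out([
  {"jaw": 0.006,"dx": 0,"dy": -0.002,"dz": 0,"yaw": 0},
  {"jaw": 0.006,"dx": 0,"dy": -0.002,"dz": 0,"yaw": 0},
  {"jaw": 0.006,"dx": 0,"dy": 0,"dz": 0,"yaw": 0},
])

```text
t: 5.2
tool_pos: [0.5783, -0.1418, 0.0396]
orientation: [3.129, 0.14, 0.004]
force: [-0.8, -24.4, 3.7]
opening: 0.0105
gripper_force: 20.0
```

The force shows the drawer is at its stop. I'll release and rise.

Call:
carry_out([
  {"jaw": 0.022,"dx": 0,"dy": 0.004,"dz": 0,"yaw": 0},
  {"jaw": 0.022,"dx": 0,"dy": 0,"dz": 0,"yaw": 0},
  {"jaw": 0.022,"dx": 0,"dy": 0,"dz": -0.02,"yaw": 0},
  {"jaw": 0.022,"dx": 0,"dy": 0,"dz": -0.045,"yaw": 0},
  {"jaw": 0.06,"dx": 0,"dy": 0.03,"dz": -0.06,"yaw": 0},
  {"jaw": 0.06,"dx": 0,"dy": 0.05,"dz": -0.06,"yaw": 0},
  {"jaw": 0.06,"dx": 0,"dy": 0.02,"dz": -0.01,"yaw": 0},
  {"jaw": 0.06,"dx": 0,"dy": 0,"dz": 0,"yaw": 0},
])

```text
t: 6.2
tool_pos: [0.5864, -0.2287, 0.2192]
orientation: [3.137, 0.14, 0.005]
force: [-0.2, 1.4, -0.4]
opening: 0.0566
gripper_force: 0.0
```

```bash
python3 -c "
from h import *
plan([.589,-.281,.2],-1.48,1)
im,m=snap('wrist','w3.png')
print(w2px(m,[.587,-.26,.03])*800/560, w2px(m,[.578,-.142,.056])*800/560)
cv2.imwrite('pics/w3b.png',cv2.resize(im[:,:,::-1],(800,600),interpolation=cv2.INTER_CUBIC))
"
```

```text
t 6.2 P [ 0.5864 -0.2287  0.2192] phi -1.4813 tilt [ 0.003 -0.001 -1.   ]
{"dx":-0.0021,"dy":0.0523,"dz":0.0192,"yaw":-0.001},
[431.0150404  272.80629427] [276.70230502 277.45264346]
```

View pics/w3b.png

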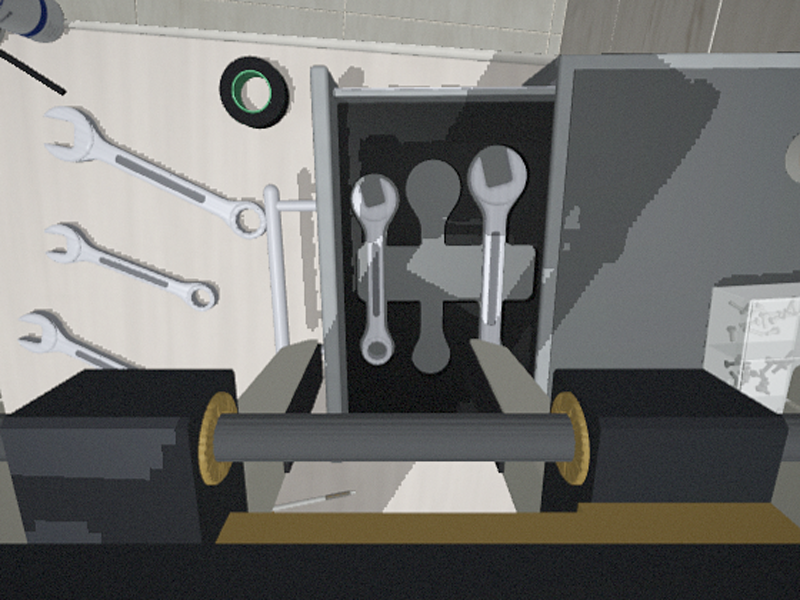

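The open drawer is in view. The empty nest runs from (433,159) to (430,374), and its cross groove spans v = 245–300 around u ≈ 431. The jaw end is toward +x.

```bash
python3 - <<'E'
from h import *
d=np.load('pics/w3.png.npz');m=dict(d);k=.7
g=lambda u,v,z:px2w(m,u*k,v*k,z)
A=g(433,159,.04);B=g(430,374,.04);print(A,B,np.linalg.norm(A-B),(A+B)/2,np.arctan2(*(A-B)[1::-1]))
print('groove',g(431,245,.04),g(431,300,.04))
print('bar',g(271,187,.056))
A=g(375,176,.042);B=g(377,365,.042);print('150',A,B,np.linalg.norm(A-B),(A+B)/2)
A=g(498,145,.042)
print('190 jaw',A)
print('chest front top far', g(558,62,.09),g(541,412,.09))
# middle spanner
A=g(28,330,.008);print('170 jaw',A)
print('jawtips',g(40,312,.008),g(20,343,.008))
E
```

```text
[ 0.67426681 -0.25092622  0.04      ] [ 0.50332859 -0.26761904  0.04      ] 0.1717513489931601 [ 0.5887977  -0.25927263  0.04      ] 0.09734541894748017
groove [ 0.61071389 -0.25650919  0.04      ] [ 0.56689252 -0.2613856   0.04      ]
bar [ 0.64384839 -0.1362259   0.056     ]
150 [ 0.65827505 -0.20922759  0.042     ] [ 0.50827735 -0.22289831  0.042     ] 0.15061938385645118 [ 0.5832762  -0.21606295  0.042     ]
190 jaw [ 0.6881575  -0.29697177  0.042     ]
chest front top far [ 0.73380849 -0.31561305  0.09      ] [ 0.5025966  -0.34526165  0.09      ]
170 jaw [0.49946167 0.08809322 0.008     ]
jawtips [0.51725415 0.07578107 0.008     ] [0.48643333 0.09655294 0.008     ]
```

```bash
python3 -c "
from h import *
plan([.462,-.005,.18],-.385,8,d=3)"
```

```text
t 6.25 P [ 0.5857 -0.2273  0.2173] phi -1.4806 tilt [ 0.001  0.    -1.   ]
{"dx":-0.013,"dy":-0.029,"dz":0.005,"yaw":-0.137},{"dx":-0.009,"dy":-0.031,"dz":0.005,"yaw":-0.137},{"dx":-0.005,"dy":-0.031,"dz":0.005,"yaw":-0.137},{"dx":-0.000,"dy":-0.032,"dz":0.005,"yaw":-0.137},{"dx":0.004,"dy":-0.032,"dz":0.005,"yaw":-0.137},{"dx":0.008,"dy":-0.031,"dz":0.005,"yaw":-0.137},{"dx":0.013,"dy":-0.029,"dz":0.005,"yaw":-0.137},{"dx":0.016,"dy":-0.027,"dz":0.005,"yaw":-0.137},
```

Call:
carry_out([
  {"jaw": 0.034,"dx": -0.013,"dy": -0.029,"dz": 0.005,"yaw": -0.137},
  {"jaw": 0.034,"dx": -0.009,"dy": -0.031,"dz": 0.005,"yaw": -0.137},
  {"jaw": 0.034,"dx": -0.005,"dy": -0.031,"dz": 0.005,"yaw": -0.137},
  {"jaw": 0.034,"dx": 0,"dy": -0.032,"dz": 0.005,"yaw": -0.137},
  {"jaw": 0.034,"dx": 0.004,"dy": -0.032,"dz": 0.005,"yaw": -0.137},
  {"jaw": 0.034,"dx": 0.008,"dy": -0.031,"dz": 0.005,"yaw": -0.137},
  {"jaw": 0.034,"dx": 0.013,"dy": -0.029,"dz": 0.005,"yaw": -0.137},
  {"jaw": 0.034,"dx": 0.016,"dy": -0.027,"dz": 0.005,"yaw": -0.137},
])

```text
t: 7.25
tool_pos: [0.4588, -0.0031, 0.1749]
orientation: [-2.597, -1.763, 0.003]
force: [0.3, -0.4, -0.2]
opening: 0.0337
gripper_force: 0.0
```

Call:
carry_out([
  {"jaw": 0.034,"dx": 0,"dy": 0,"dz": 0,"yaw": 0},
  {"jaw": 0.034,"dx": 0,"dy": 0,"dz": 0,"yaw": 0},
])

```text
t: 7.5
tool_pos: [0.4605, -0.0049, 0.176]
orientation: [-2.605, -1.756, 0.001]
force: [0.6, -0.5, 0.4]
opening: 0.0336
gripper_force: 0.0
```

```bash
python3 -c "
from h import *
plan([.4695,.016,.18],-.385,1)
im,m=snap('wrist','w4.png')
print(w2px(m,[.4694,.016,.01])*800/560, w2px(m,[.50,.094,.01])*800/560)
cv2.imwrite('pics/w4b.png',cv2.resize(im[:,:,::-1],(800,600),interpolation=cv2.INTER_CUBIC))
"
```

```text
t 7.5 P [ 0.4605 -0.0049  0.176 ] phi -0.3845 tilt [-0.001 -0.    -1.   ]
{"dx":0.0228,"dy":0.0005,"dz":-0.0040,"yaw":0.001},
[393.82476493 244.791346  ] [392.6575146  125.17475867]
```

View pics/w4b.png

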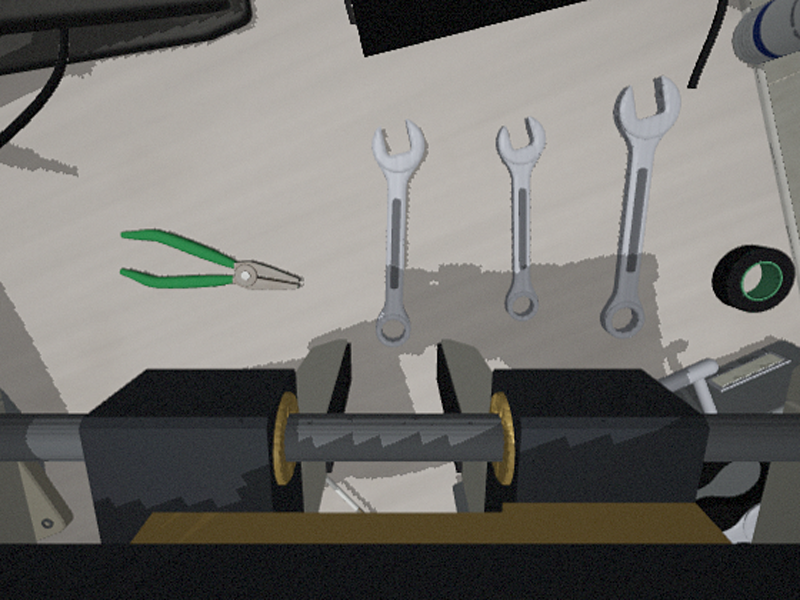

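The 170 mm spanner lies nearly along tool x. Its ring centre is at (393,330), ring end at v = 347, shank slot (397,199)–(392.5,288), and jaw tips at (381,131) and (408,120).

```bash
python3 - <<'E'
from h import *
m=dict(np.load('pics/w4.png.npz'));k=.7
g=lambda u,v,z=.010:px2w(m,u*k,v*k,z)
ang=lambda A,B:np.arctan2(*(A-B)[1::-1]).round(3)
r=g(393,330);a=g(397,199);b=g(392.5,288);h=g(399,155)
print(ang(a,r),ang(a,b),ang(h,r))
e=g(392.5,347);t=g(394.5,125.5);print('ends',e,t,np.linalg.norm(e-t),(e+t)/2,'slot',(a+b)/2)
print('short',g(517,324)-g(517,121),np.linalg.norm(g(521,321)-g(520,122)))
E
```

```text
1.158 1.137 1.154
ends [ 0.43809161 -0.05877746  0.01      ] [0.50111342 0.09332008 0.01      ] 0.16463719850661956 [0.46960251 0.01727131 0.01      ] slot [0.47005066 0.01588157 0.01      ]
short [-0.04606706 -0.14154028  0.        ] 0.1458093564064088
```

```bash
python3 -c "
from h import *
plan([.4715,.019,.004],-.416,1)"
```

```text
t 7.55 P [ 0.4608 -0.0054  0.1763] phi -0.385 tilt [-0. -0. -1.]
{"dx":0.0266,"dy":0.0008,"dz":0.1723,"yaw":0.031},
```

Call:
carry_out([
  {"jaw": 0.034,"dx": 0.0266,"dy": 0.001,"dz": 0.02,"yaw": 0.031},
  {"jaw": 0.034,"dx": 0,"dy": 0,"dz": 0.045,"yaw": 0},
  {"jaw": 0.034,"dx": 0,"dy": 0,"dz": 0.045,"yaw": 0},
  {"jaw": 0.034,"dx": 0,"dy": 0,"dz": 0.03,"yaw": 0},
  {"jaw": 0.034,"dx": 0,"dy": 0,"dz": 0.02,"yaw": 0},
  {"jaw": 0.034,"dx": 0,"dy": 0,"dz": 0.01,"yaw": 0},
  {"jaw": 0.034,"dx": 0,"dy": 0,"dz": 0,"yaw": 0},
  {"jaw": 0.034,"dx": 0,"dy": 0,"dz": 0,"yaw": 0},
])

```text
t: 8.55
tool_pos: [0.4728, 0.0186, 0.0076]
orientation: [2.631, 1.715, 0.002]
force: [0.1, -0.8, -0.1]
opening: 0.0337
gripper_force: 0.0
```

```bash
python3 -c "
from h import *
plan([.4715,.019,.003],-.416,1)"
```

```text
t 8.55 P [0.4728 0.0186 0.0076] phi -0.4155 tilt [ 0.002 -0.    -1.   ]
{"dx":-0.0002,"dy":-0.0013,"dz":0.0046,"yaw":0.000},
```

Call:
carry_out([
  {"jaw": 0.034,"dx": 0,"dy": -0.001,"dz": 0.0045,"yaw": 0},
  {"jaw": 0.034,"dx": 0,"dy": 0,"dz": 0,"yaw": 0},
  {"jaw": 0.01,"dx": 0,"dy": 0,"dz": 0,"yaw": 0},
  {"jaw": 0.005,"dx": 0,"dy": 0,"dz": 0,"yaw": 0},
  {"jaw": 0.005,"dx": 0,"dy": 0,"dz": 0,"yaw": 0},
  {"jaw": 0.005,"dx": 0,"dy": 0,"dz": 0,"yaw": 0},
], grip_force=30)

```text
t: 9.3
tool_pos: [0.471, 0.0193, 0.0022]
orientation: [2.631, 1.716, 0.0]
force: [0.4, -0.1, 0.7]
opening: 0.0134
gripper_force: 30.0
```

Call:
carry_out([
  {"jaw": 0.005,"dx": 0,"dy": 0,"dz": -0.02,"yaw": 0},
  {"jaw": 0.005,"dx": 0,"dy": 0,"dz": -0.04,"yaw": 0},
  {"jaw": 0.005,"dx": 0,"dy": 0,"dz": -0.05,"yaw": 0},
  {"jaw": 0.005,"dx": 0,"dy": 0,"dz": -0.04,"yaw": 0},
  {"jaw": 0.005,"dx": 0,"dy": 0,"dz": 0,"yaw": 0},
])

```text
t: 9.93
tool_pos: [0.4734, 0.0191, 0.156]
orientation: [2.628, 1.714, 0.009]
force: [-0.2, 0.6, -1.8]
opening: 0.0132
gripper_force: 30.0
```

```bash
python3 -c "
from h import *
s=read_state();print(s['opening'],s['force'])
plan([.589,-.259,.15],-1.481,8,d=3)"
```

```text
0.013222109601139806 [-0.18099625  0.56543102 -1.77216774]
t 9.93 P [0.4734 0.0191 0.156 ] phi -0.4151 tilt [ 0.007 -0.    -1.   ]
{"dx":-0.026,"dy":0.027,"dz":0.001,"yaw":0.133},{"dx":-0.022,"dy":0.030,"dz":0.001,"yaw":0.133},{"dx":-0.018,"dy":0.033,"dz":0.001,"yaw":0.133},{"dx":-0.013,"dy":0.035,"dz":0.001,"yaw":0.133},{"dx":-0.009,"dy":0.037,"dz":0.001,"yaw":0.133},{"dx":-0.004,"dy":0.037,"dz":0.001,"yaw":0.133},{"dx":0.001,"dy":0.038,"dz":0.001,"yaw":0.133},{"dx":0.006,"dy":0.037,"dz":0.001,"yaw":0.133},
```

An opening of 13.4 mm confirms this is the 170 mm spanner. I'll carry it to the nest.

Call:
carry_out([
  {"jaw": 0.005,"dx": -0.026,"dy": 0.027,"dz": 0.001,"yaw": 0.133},
  {"jaw": 0.005,"dx": -0.022,"dy": 0.03,"dz": 0.001,"yaw": 0.133},
  {"jaw": 0.005,"dx": -0.018,"dy": 0.033,"dz": 0.001,"yaw": 0.133},
  {"jaw": 0.005,"dx": -0.013,"dy": 0.035,"dz": 0.001,"yaw": 0.133},
  {"jaw": 0.005,"dx": -0.009,"dy": 0.037,"dz": 0.001,"yaw": 0.133},
  {"jaw": 0.005,"dx": -0.004,"dy": 0.037,"dz": 0.001,"yaw": 0.133},
  {"jaw": 0.005,"dx": 0.001,"dy": 0.038,"dz": 0.001,"yaw": 0.133},
  {"jaw": 0.005,"dx": 0.006,"dy": 0.037,"dz": 0.001,"yaw": 0.133},
])

```text
t: 10.92
tool_pos: [0.5841, -0.2594, 0.1416]
orientation: [-3.137, -0.137, 0.004]
force: [-0.0, -0.0, -0.9]
opening: 0.0132
gripper_force: 30.0
```

Call:
carry_out([
  {"jaw": 0.005,"dx": 0,"dy": 0,"dz": 0.03,"yaw": 0},
  {"jaw": 0.005,"dx": 0,"dy": 0,"dz": 0.03,"yaw": 0},
  {"jaw": 0.005,"dx": 0,"dy": 0,"dz": 0,"yaw": 0},
  {"jaw": 0.005,"dx": 0,"dy": 0,"dz": 0,"yaw": 0},
])

```text
t: 11.42
tool_pos: [0.5846, -0.2586, 0.0841]
orientation: [-3.138, -0.144, 0.001]
force: [-0.2, -0.3, -1.8]
opening: 0.0135
gripper_force: 30.0
```

```bash
python3 -c "
from h import *
plan([.589,-.259,.034],-1.481,1)
im,m=snap('wrist','w5.png')
cv2.imwrite('pics/w5b.png',cv2.resize(im[40:300,140:490,::-1],None,fx=2.2,fy=2.2,interpolation=cv2.INTER_CUBIC))
"
```

```text
t 11.43 P [ 0.5846 -0.2586  0.0841] phi -1.4789 tilt [-0.  0. -1.]
{"dx":0.0043,"dy":0.0008,"dz":0.0501,"yaw":0.002},
```

View pics/w5b.png

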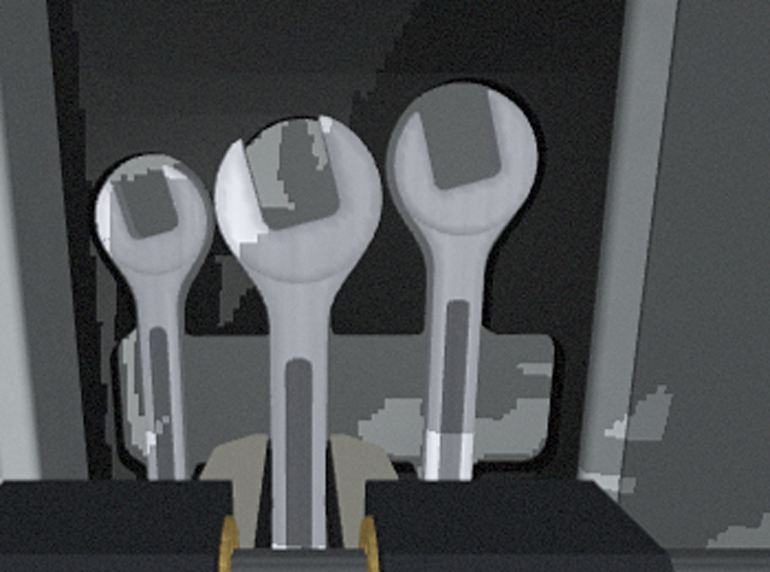

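The held spanner is centred over the nest, pointing straight up the picture. Its far jaw tip is at crop (325,117), the head spans (215–382, 195), and the shank is at u = 300.

```bash
python3 - <<'E'
from h import *
m=dict(np.load('pics/w5.png.npz'))
g=lambda u,v,z=.092:px2w(m,140+u/2.2,40+v/2.2,z)
T=np.array([.5846,-.2586,.0841]);f=-1.4789
X=np.array([-np.sin(f),np.cos(f),0]);Y=np.array([np.cos(f),np.sin(f),0])
for n,p in dict(tip=(325,117),tip2=(240,140),hl=(215,195),hr=(382,195),s1=(301,360),s2=(299,500)).items():
    d=g(*p)-T;print(n,d@X,d@Y)
E
```

```text
tip 0.08461170325694843 0.006229729518050534
tip2 0.07984335455752753 -0.012348703859329095
hl 0.06815261540093658 -0.018171549637655843
hr 0.06817620815145918 0.019136580656035834
s1 0.030220603511554145 0.0011097125529431601
s2 -0.005847832422479297 0.0006743585618897612
```

Call:
carry_out([
  {"jaw": 0.005,"dx": 0.0043,"dy": 0.0005,"dz": 0.01,"yaw": 0},
  {"jaw": 0.005,"dx": 0,"dy": 0,"dz": 0.015,"yaw": 0},
  {"jaw": 0.005,"dx": 0,"dy": 0,"dz": 0.01,"yaw": 0},
  {"jaw": 0.005,"dx": 0,"dy": 0,"dz": 0,"yaw": 0},
  {"jaw": 0.005,"dx": 0,"dy": 0,"dz": 0,"yaw": 0},
])

```text
t: 12.1
tool_pos: [0.589, -0.2589, 0.0491]
orientation: [-3.138, -0.144, 0.0]
force: [-0.6, -0.3, -0.5]
opening: 0.0129
gripper_force: 30.0
```

```bash
python3 -c "
from h import *
plan([.589,-.259,.033],-1.481,1)"
```

```text
t 12.1 P [ 0.589  -0.2589  0.0491] phi -1.479 tilt [-0.  0. -1.]
{"dx":-0.0001,"dy":0.0001,"dz":0.0161,"yaw":0.002},
```

Call:
carry_out([
  {"jaw": 0.005,"dx": 0,"dy": 0,"dz": 0.005,"yaw": 0},
  {"jaw": 0.005,"dx": 0,"dy": 0,"dz": 0.004,"yaw": 0},
  {"jaw": 0.005,"dx": 0,"dy": 0,"dz": 0.003,"yaw": 0},
  {"jaw": 0.005,"dx": 0,"dy": 0,"dz": 0.003,"yaw": 0},
  {"jaw": 0.005,"dx": 0,"dy": 0,"dz": 0,"yaw": 0},
  {"jaw": 0.005,"dx": 0,"dy": 0,"dz": 0,"yaw": 0},
])

```text
t: 12.85
tool_pos: [0.5888, -0.2587, 0.0338]
orientation: [-3.138, -0.144, 0.001]
force: [0.6, -0.4, -1.6]
opening: 0.0131
gripper_force: 30.0
```

Call:
carry_out([
  {"jaw": 0.005,"dx": 0,"dy": 0,"dz": 0.0015,"yaw": 0},
  {"jaw": 0.005,"dx": 0,"dy": 0,"dz": 0,"yaw": 0},
  {"jaw": 0.024,"dx": 0,"dy": 0,"dz": 0,"yaw": 0},
  {"jaw": 0.024,"dx": 0,"dy": 0,"dz": 0,"yaw": 0},
  {"jaw": 0.024,"dx": 0,"dy": 0,"dz": 0,"yaw": 0},
  {"jaw": 0.024,"dx": 0,"dy": 0,"dz": 0,"yaw": 0},
])

```text
t: 13.6
tool_pos: [0.5891, -0.2588, 0.0325]
orientation: [-3.138, -0.144, -0.0]
force: [-0.4, -0.3, -0.7]
opening: 0.0241
gripper_force: 0.0
```

Call:
carry_out([
  {"jaw": 0.024,"dx": 0,"dy": 0,"dz": -0.01,"yaw": 0},
  {"jaw": 0.024,"dx": 0,"dy": 0,"dz": -0.03,"yaw": 0},
  {"jaw": 0.024,"dx": 0,"dy": -0.02,"dz": -0.05,"yaw": 0},
  {"jaw": 0.024,"dx": -0.03,"dy": -0.02,"dz": -0.06,"yaw": 0},
  {"jaw": 0.024,"dx": 0,"dy": 0,"dz": 0,"yaw": 0},
  {"jaw": 0.024,"dx": 0,"dy": 0,"dz": 0,"yaw": 0},
])

```text
t: 14.35
tool_pos: [0.5591, -0.2237, 0.177]
orientation: [3.138, 0.144, 0.002]
force: [0.7, 0.5, -0.3]
opening: 0.0238
gripper_force: 0.0
```

```bash
python3 -c "
from h import *
plan([.578,-.1,.2],-1.481,1)
im,m=snap('wrist','w6.png')
cv2.imwrite('pics/w6b.png',cv2.resize(im[60:290,180:480,::-1],None,fx=2.6,fy=2.6,interpolation=cv2.INTER_CUBIC))
"
```

```text
t 14.35 P [ 0.5591 -0.2237  0.177 ] phi -1.4789 tilt [ 0.001 -0.001 -1.   ]
{"dx":0.0302,"dy":-0.1214,"dz":-0.0230,"yaw":0.002},
```

View pics/w6b.png

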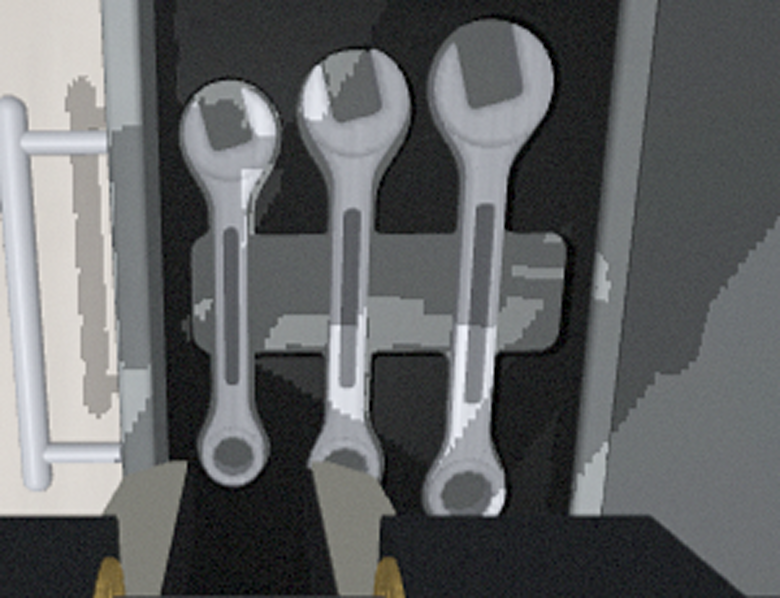

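The 170 mm spanner lies flush in the middle nest, jaw end up at (355,100), matching its fixed neighbours. Next I'll regrip the bar.

Call:
carry_out([
  {"jaw": 0.023,"dx": 0.013,"dy": -0.04,"dz": 0,"yaw": 0},
  {"jaw": 0.023,"dx": 0.014,"dy": -0.04,"dz": 0,"yaw": 0},
  {"jaw": 0.023,"dx": 0,"dy": 0,"dz": 0.02,"yaw": 0},
  {"jaw": 0.023,"dx": 0,"dy": 0,"dz": 0.02,"yaw": 0},
  {"jaw": 0.023,"dx": 0,"dy": 0,"dz": 0,"yaw": 0},
  {"jaw": 0.023,"dx": 0,"dy": 0,"dz": 0,"yaw": 0},
])

```text
t: 15.15
tool_pos: [0.5781, -0.1423, 0.1357]
orientation: [-3.138, -0.142, 0.001]
force: [0.2, 0.0, 0.8]
opening: 0.0228
gripper_force: 0.0
```

```bash
python3 -c "
from h import *
plan([.579,-.142,.039],-1.4835,1)"
```

```text
t 15.15 P [ 0.5781 -0.1423  0.1357] phi -1.4803 tilt [-0.001  0.    -1.   ]
{"dx":0.0010,"dy":-0.0002,"dz":0.0967,"yaw":0.003},
```

Call:
carry_out([
  {"jaw": 0.023,"dx": 0,"dy": 0,"dz": 0.02,"yaw": 0.003},
  {"jaw": 0.023,"dx": 0,"dy": 0,"dz": 0.025,"yaw": 0},
  {"jaw": 0.023,"dx": 0,"dy": 0,"dz": 0.025,"yaw": 0},
  {"jaw": 0.023,"dx": 0,"dy": 0,"dz": 0.025,"yaw": 0},
  {"jaw": 0.023,"dx": 0,"dy": 0,"dz": 0,"yaw": 0},
  {"jaw": 0.006,"dx": 0,"dy": 0,"dz": 0,"yaw": 0},
  {"jaw": 0.006,"dx": 0,"dy": 0,"dz": 0,"yaw": 0},
  {"jaw": 0.006,"dx": 0,"dy": 0,"dz": 0,"yaw": 0},
], grip_force=20)

```text
t: 16.15
tool_pos: [0.5795, -0.1419, 0.0426]
orientation: [3.137, 0.139, 0.004]
force: [0.3, -1.0, 3.1]
opening: 0.01
gripper_force: 20.0
```

Call:
carry_out([
  {"jaw": 0.006,"dx": 0,"dy": 0.006,"dz": 0,"yaw": 0},
  {"jaw": 0.006,"dx": 0,"dy": 0.012,"dz": 0,"yaw": 0},
  {"jaw": 0.006,"dx": 0,"dy": 0.018,"dz": 0,"yaw": 0},
  {"jaw": 0.006,"dx": 0,"dy": 0.018,"dz": 0,"yaw": 0},
  {"jaw": 0.006,"dx": 0,"dy": 0.018,"dz": 0,"yaw": 0},
  {"jaw": 0.006,"dx": 0,"dy": 0.018,"dz": 0,"yaw": 0},
  {"jaw": 0.006,"dx": 0,"dy": 0.018,"dz": 0,"yaw": 0},
  {"jaw": 0.006,"dx": 0,"dy": 0.014,"dz": 0,"yaw": 0},
])

```text
t: 17.15
tool_pos: [0.5914, -0.2644, 0.0425]
orientation: [3.137, 0.139, 0.007]
force: [7.8, 3.9, 4.2]
opening: 0.0103
gripper_force: 20.0
```

Call:
carry_out([
  {"jaw": 0.006,"dx": 0,"dy": 0.007,"dz": 0,"yaw": 0},
  {"jaw": 0.006,"dx": 0,"dy": 0.005,"dz": 0,"yaw": 0},
  {"jaw": 0.006,"dx": 0,"dy": 0.003,"dz": 0,"yaw": 0},
  {"jaw": 0.006,"dx": 0,"dy": 0.003,"dz": 0,"yaw": 0},
  {"jaw": 0.006,"dx": 0,"dy": 0,"dz": 0,"yaw": 0},
])

```text
t: 17.77
tool_pos: [0.593, -0.2812, 0.0426]
orientation: [3.138, 0.14, 0.007]
force: [6.5, 3.6, 4.9]
opening: 0.0101
gripper_force: 20.0
```

Call:
carry_out([
  {"jaw": 0.006,"dx": 0,"dy": 0.002,"dz": 0,"yaw": 0},
  {"jaw": 0.006,"dx": 0,"dy": 0.001,"dz": 0,"yaw": 0},
  {"jaw": 0.006,"dx": 0,"dy": 0,"dz": 0,"yaw": 0},
])

```text
t: 18.15
tool_pos: [0.593, -0.2813, 0.0425]
orientation: [-3.135, -0.141, -0.005]
force: [4.6, 15.5, 11.0]
opening: 0.0103
gripper_force: 20.0
```

The force rises with no further travel, so the drawer is shut. I'll release and rise.

Call:
carry_out([
  {"jaw": 0.006,"dx": 0,"dy": -0.002,"dz": 0,"yaw": 0},
  {"jaw": 0.022,"dx": 0,"dy": 0,"dz": 0,"yaw": 0},
  {"jaw": 0.022,"dx": 0,"dy": 0,"dz": 0,"yaw": 0},
  {"jaw": 0.022,"dx": 0,"dy": 0,"dz": -0.01,"yaw": 0},
  {"jaw": 0.022,"dx": 0,"dy": 0,"dz": -0.03,"yaw": 0},
  {"jaw": 0.022,"dx": 0,"dy": 0,"dz": -0.06,"yaw": 0},
  {"jaw": 0.022,"dx": 0,"dy": 0,"dz": -0.06,"yaw": 0},
  {"jaw": 0.022,"dx": 0,"dy": 0,"dz": 0,"yaw": 0},
])

```text
t: 19.15
tool_pos: [0.5941, -0.2841, 0.2098]
orientation: [3.132, 0.138, 0.016]
force: [-0.3, -0.1, -0.4]
opening: 0.0217
gripper_force: 0.0
```

```bash
python3 -c "
from h import *
s=read_state();print(s['tool_pos'],s['force'])
a,m=snap('top','top1.png');b=cv2.imread('pics/top0.png')[:,:,::-1]
# compare chest front: column of bar in both images via best shift of handle patch
p=b[165:240,322:350]; r=cv2.matchTemplate(np.ascontiguousarray(a[155:250,300:372]),np.ascontiguousarray(p),cv2.TM_CCOEFF_NORMED);print(cv2.minMaxLoc(r),'expect (22,10)')
for n,y0,y1,x0,x1 in(('T',162,208,174,262),('M',204,238,172,242)):
    r=cv2.matchTemplate(np.ascontiguousarray(a[y0-10:y1+10,x0-10:x1+10]),np.ascontiguousarray(b[y0:y1,x0:x1]),cv2.TM_CCOEFF_NORMED);print(n,cv2.minMaxLoc(r)[1::2])
"
```

```text
[ 0.59408585 -0.28414763  0.20976026] [-0.33946803 -0.08115064 -0.38420664]
(-0.2651984989643097, 0.38670575618743896, (10, 14), (0, 6)) expect (22,10)
T (0.9989374279975891, (10, 10))
M (0.9982800483703613, (10, 10))
```

```bash
python3 -c "
from plant import *
print(close_job())"
```

```text
the job is handed in; nothing more can be done
None
```

I laid the 170 mm spanner in the empty nest and pushed the drawer back in until the force rose with no further travel. The other two spanners haven't moved. I handed the job in at about 19 s; it returned no verdict, and the gripper hid the handle in the last top view, so drawer closure rests on arm position and force.

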